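# Seat a canister's nested double lid, then lift off only the cover

## Task

The canister's two lids stand nested together on the worktop: lift both at once by the slim knob of the inner lid, lower them gently onto the canister until the inner lid is fully seated in its mouth with the cover still over it, and let go of the knob. Then take the cover by the wide collar that surrounds the knob and lift it off alone, straight up, leaving the inner lid seated and the canister where it stands. Finish while still holding the cover level above the canister, its lower edge a couple of centimetres above the top of the knob, and leave the other things on the worktop alone.

Things in the scene. Friction and masses are not known exactly. Their poses are not given: they have to be found in the camera images.
- canister: Open round steel canister (loose, about 0.75 kg), 99 mm outer diameter, about 91 mm inner diameter, 90 mm high, standing upright on the worktop. Origin: centre of its underside; z up along its axis.
- canister_rim (a point): Centre of the canister's mouth, at the height of its rim, 90 mm above its underside.
- inner_lid: Inner lid, loose, 0.14 kg: steel plug 86 mm wide, 12 mm deep (foot tapers to 76 mm), flange 105 mm wide, 4 mm thick on it, round wooden knob 22 mm wide above. Origin: centre of the plug's underside, z up; flange at 12 to 16 mm, knob top at 84 mm. Starts standing on its plug. Fully seated, the flange rests on the canister's rim, origin 78 mm above the canister's; 2 mm play all round.
- knob_top (a point): Centre of the top face of the inner lid's knob. With the lids nested, the knob stands 36 mm out of the cover's collar and so can be gripped above it; it passes the collar freely. With the inner lid seated this point is 72 mm above the canister's rim.
- outer_lid: Outer lid (cover), loose, 0.12 kg: steel cap 115 mm wide, 16 mm high, skirt 109 mm inside, with a round wooden collar on top, 50 mm outer, 38 mm inner diameter, 28 mm high, open through the plate. It only rests on the inner lid's flange: raising the knob raises both. Origin: centre of the skirt's lower edge, z up; plate top at 16 mm, collar top at 44 mm; nested, 4 mm above the inner lid's origin.
- collar_top (a point): Centre of the upper end of the cover's collar (on the axis, in the opening through which the knob passes).
- spice_jar: Bystander: spice jar with a screw cap, 46 mm in diameter, 106 mm high; origin at the centre of its underside.
- mug: Bystander: mug with one handle, 76x108 mm, 90 mm high; origin at the centre of its underside.
- candle: Bystander: candle in a glass, 76 mm in diameter, 90 mm high; origin at the centre of its underside.
- mandarin: Bystander: mandarin, about 50 mm in diameter, 43 mm high; origin at its underside.

How it is judged (in metres and radians):
On the way, in this order (a step that is already met when the one before it is completed fails the run):
1. both lids are lifted together off the worktop, still nested, the robot holding the inner lid (height (world z) of inner_lid above 0.03 m and z of outer_lid in the frame of inner_lid between 0.001 and 0.008 m and horizontal distance between outer_lid and inner_lid below 0.006 m and contact force between the fingers and inner_lid above 1 N), for 0.2 s.
2. the inner lid is seated in the canister, the cover still over it, and the robot has let go of both lids (z of inner_lid in the frame of canister between 0.0755 and 0.081 m and horizontal distance between inner_lid and canister below 0.005 m and angle between the z axis of inner_lid and the z axis of canister, either way round below 0.05 rad and z of outer_lid in the frame of inner_lid between 0.001 and 0.008 m and horizontal distance between outer_lid and inner_lid below 0.006 m and contact force between the fingers and inner_lid below 0.1 N and contact force between the fingers and outer_lid below 0.1 N), for 0.2 s.
At the end, for the whole second after the job is handed in: Inner lid seated (flange within 3 mm of the rim, 5 mm off centre, 0.05 rad), at rest and untouched; canister upright; cover held by the fingers alone, level within 0.2 rad, within 50 mm of the canister's axis, lower edge 10 mm or more above the knob; canister and bystanders within 30 mm of start (z of inner_lid in the frame of canister between 0.0755 and 0.081 m and horizontal distance between inner_lid and canister below 0.005 m and angle between the z axis of inner_lid and the z axis of canister, either way round below 0.05 rad and linear speed of each of inner_lid, outer_lid below 0.02 m/s and angle between canister's own z axis and vertical below 0.03 rad and distance of each of canister, spice_jar, mug, candle, mandarin from where it was at the start of the episode below 0.03 m and z of outer_lid in the frame of canister above 0.172 m and horizontal distance between outer_lid and canister below 0.05 m and angle between outer_lid's own z axis and vertical below 0.2 rad and contact force between the fingers and outer_lid above 1 N and contact force between each of outer_lid, the arm, the fingers and inner_lid below 0.1 N and contact force between outer_lid and canister below 0.1 N); the arm keeps its last pose, push and grip.
It fails at once if the cover comes off the inner lid while that lid is not in its seat, or the inner lid is pulled from its seat with the cover (z of outer_lid in the frame of inner_lid above 0.015 m and (z of inner_lid in the frame of canister above 0.083 m or z of inner_lid in the frame of canister below 0.072 m or horizontal distance between inner_lid and canister above 0.01 m)).
It fails at once if the lids are dropped (contact force between the fingers and inner_lid below 0.05 N and contact force between the fingers and outer_lid below 0.05 N and linear speed of any of inner_lid, outer_lid above 0.4 m/s).
It fails at once if the canister is tipped or pushed away (angle between canister's own z axis and vertical above 0.15 rad or distance of canister from where it was at the start of the episode above 0.03 m).
It fails at once if a bystander is disturbed (distance of any of spice_jar, mug, candle, mandarin from where it was at the start of the episode above 0.03 m).
It also fails if it takes over 58 s, if anything falls off the work surface, if the arm or the gripper's body presses on something with over 40 N, if the wrist force passes 120 N, or if a joint passes its speed limit or range.

## Robot

A 7-joint arm with a two-finger parallel gripper is mounted at the origin on a cart in front of the work surface, level with it; the furniture and walls round the work are solid. World frame = base frame: x ahead of the robot, y to its left, z up, the work surface at z = 0. Lengths are in mm, angles in rad, forces in N, time in s.
With the tool pointing down it reaches from about 425 to 800 mm from the base axis. Payload 8.3 kg.
Tool frame: the origin (TCP) lies at the very end of the fingers, on their centre line; the grasp point (between the pads) lies r.grip_depth behind it (r.grip_depth is the distance from the TCP to the grasp point, in mm); z points along the fingers, y is the line along which they close (so a half turn about z gives the same grasp; the last joint's range is limited). The gripper opens to 85 mm and grips with 20 to 120 N. Pads are 22 mm wide; open, the fingers measure 114 mm over their backs; the gripper's body (76 mm by 85 mm) begins 54 mm behind the grasp point. The pads swing forward as they close: fully open they stand 13 mm farther back than shut.
Start: joints at [-1.347, 0.383, 0.016, 1.37, -0.006, 1.388, -0.046], TCP at [176.751, 599.468, 231.279] pointing down, gripper open.
Joint ranges: [-2.95, 2.95], [-0.25, 2.06], [-1.52, 1.56], [0.18, 2.33], [-1.44, 4.58], [0.02, 2.06], [-3.01, 3.01]. Speed limits (rad/s): [2.39, 2.39, 3.01, 3.01, 3.14, 3.14, 3.14].

## Interface

Orientations are given as a 3x3 rotation matrix whose columns are the frame's x, y, z axes.
In Python, from bench import r gives the robot as it stands. The module is installed in compiled form; this text tells all that it offers.
- The arm moves only by the tool drive_tool, never from a script. Its argument "moves" is a list of rows, each a list of 5 numbers: the shift along the tool's x, y, z in m, then the turn about the tool's z in rad, then the finger opening in m, from 0 to 0.0854. In form: [[x, y, z, spin, jaw], ...]. A call has 1 to 20 rows; each row shifts and turns the commanded pose from where the row before left it, along the tool's axes as they then stand; what a row does not reach is not made up. A row lasts 1/8 s, in which the tool goes at most 62.5 mm and 10.7 degrees, less where a joint would pass 70% of its speed; a pose out of reach is approached as far as the arm can. A call is refused whole if a number of a shift passes 0.0625 or a number of a turn 0.188, either way. A call with a gripper value outside its range is refused whole. The fingers move at their own pace and stop on an object; "force" is the grip in N (left out, the last holds). Time passes only in rows, so rows that do not move let the fingers close. It gives the time, the measured TCP pose, the force, the opening and the grip force at its end, in the units of the state.
- r.get_state(): the state, without advancing time (a new reading comes with each control period).
- r.capture(name): name is "scene" or "top" or "wrist"; returns a dict with "pixels" (420x560x3 uint8, blue, green, red), "z_map" (420x560 float32, mm along the optical axis (not along the pixel's ray), 0 where there is no reading), "mtx" (3x3 intrinsics, pixels), "eye" and "orientation" of the camera in the world. Camera axes: x right, y down, z forward; pixel columns grow to the right and rows downward; lengths in mm; the calibration is good to about 2 mm. The wrist camera is an equidistant fisheye: a pixel r from the principal point sees the ray r / f radians off the axis. A picture is of the moment at which its call begins.
- r.finish_job(): hands the job in; it is judged then, once.
The state is a dict: "time": time; "joints": joint angles; "dq": joint speeds; "joint_efforts": joint torques, N m; "position": TCP position; "orientation": TCP orientation; "ft_force": force on the tool from outside, world axes, zero at the start; "ft_torque": the same for the moment, N m; "grip_width": finger opening in mm; "finger_force": force on a finger pad.
Only numpy, scipy, OpenCV 4.12 (cv2) and the standard library are available. Lean on these libraries where they do the work, as an engineer would, in place of code of your own. Each camera call takes 0.05 s, during which the arm holds its last target. There are 200 camera calls.

## Working session

There is one attempt and no reset: what is moved stays moved. The work goes in short steps, Python scripts to look and compute and a tool call to move; the robot and the scene stay as the last step left them, time stands still between calls to the robot, and variables do not carry over. Pictures are saved under pics/ and viewed, at most 10 in all, crops included, and the job is handed in when it is done.

Besides the shell and the picture viewer there is one more tool, called after "Emit:" by a JSON object that holds its "op" and its "data". drive_tool: Moves the arm, as the interface text tells. Its arguments: {"type":"object","properties":{"moves":{"type":"array","items":{"type":"array","items":{"type":"number"}}},"force":{"type":"number"}},"required":["moves"]}

```bash
mkdir -p pics
cat > h.py <<'E'
import numpy as np, cv2
from bench import r
def cap(n,f=None):
    c=r.capture(n)
    if f: cv2.imwrite('pics/'+f,c['pixels'])
    return c
def cloud(c):
    z=c['z_map'].astype(float);K=np.array(c['mtx']);h,w=z.shape
    u,v=np.meshgrid(np.arange(w),np.arange(h))
    P=np.stack([(u-K[0,2])/K[0,0]*z,(v-K[1,2])/K[1,1]*z,z],-1)
    W=P@np.array(c['orientation']).T+np.array(c['eye']); W[z<=0]=np.nan
    return W
E
python3 - <<'E'
from h import *
s=r.get_state();print(s,r.grip_depth)
a=cap('top','top.png');b=cap('scene','scene.png')
for c in(a,b):print(c['eye'],c['orientation'],c['mtx'])
np.savez('s.npz',top=cloud(a),scene=cloud(b))
cv2.imwrite('pics/both.png',np.hstack([cv2.resize(x['pixels'],(400,300)) for x in(a,b)]))
E
```

```text
{'time': 0.0, 'joints': array([-1.34688352,  0.3842272 ,  0.01639673,  1.37114097, -0.00629898,
        1.38818424, -0.04649616]), 'dq': array([ 9.09233824e-05, -9.53277064e-04, -1.60500528e-03,  6.67930678e-04,
       -1.47018723e-04, -1.36728994e-04,  1.32102267e-04]), 'joint_efforts': array([ 3.87515520e-04, -6.27615666e+01,  8.44599567e-01, -3.71817076e+01,
        1.67365005e-02,  1.45695996e-02, -3.04051909e-06]), 'position': array([176.64992568, 599.00497898, 230.29183921]), 'orientation': array([[-9.59163625e-01,  2.82851358e-01, -4.99162612e-04],
       [ 2.82851795e-01,  9.59161854e-01, -1.84369583e-03],
       [-4.27141333e-05, -1.90959502e-03, -9.99998176e-01]]), 'ft_force': array([ 0.95270699, -0.89136393,  0.47961519]), 'ft_torque': array([-0.02206881, -0.03903185, -0.06348785]), 'finger_force': 0.0, 'grip_width': 85.84481963017257} 18.700000000000003
[ 186.11396194  -49.50362604 1514.6775964 ] [[ 0.19412794 -0.9559735   0.22006591]
 [-0.98096541 -0.18812502  0.04812312]
 [-0.00460452 -0.22521908 -0.97429727]] [[410.95334723   0.         277.67964072]
 [  0.         410.95334723 208.28953409]
 [  0.           0.           1.        ]]
[-399.29133455 -702.81930311  842.44456458] [[ 0.60590725 -0.43907535  0.66339222]
 [-0.79531344 -0.31462941  0.51815524]
 [-0.01878649 -0.84155877 -0.53983877]] [[467.54259958   0.         273.58848365]
 [  0.         467.54259958 212.05250788]
 [  0.           0.           1.        ]]
```

View pics/top.png

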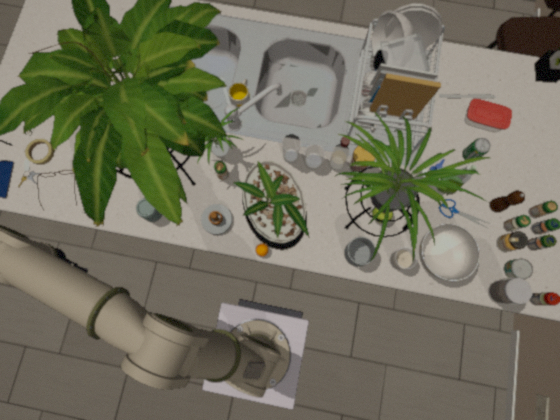

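View pics/scene.png

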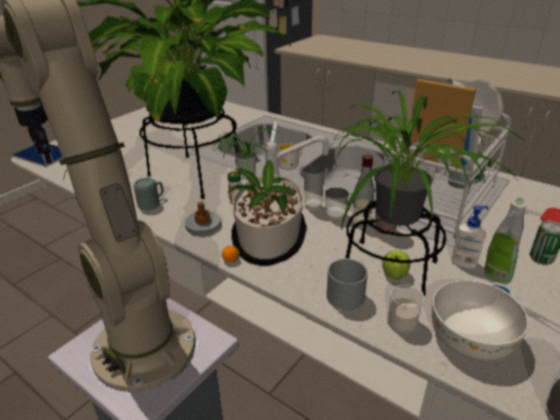

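The top view shows the lids at (216,219), the canister at (360,251), the candle at (402,260), the mug at (149,210) and the mandarin at (262,250). A potted plant at (275,205) and stands with leaves sit nearby. Next I'll get coordinates from the depth.

Run:
```python
from h import *
d=np.load('s.npz')
W=d['top']; S=d['scene']
def q(W,n,u,v,k=1):
    print(n,np.round(np.nanmedian(W[v-k:v+k+1,u-k:u+k+1].reshape(-1,3),0),0))
for n,u,v in[('lid',216,219),('knob',214,216),('can',360,251),('candle',402,260),('mug',149,210),('mand',262,250),('tbl',310,260),('plant',275,205)]:q(W,n,u,v)
A=np.concatenate([W.reshape(-1,3),S.reshape(-1,3)]);A=A[~np.isnan(A[:,0])]
# coarse height map, 20mm
def near(x0,x1,y0,y1):
    print('y:',list(range(y1,y0,-25)))
    for x in range(x0,x1,25):
        print(x,' '.join('%4.0f'%(m[:,2].max()) if len(m:=A[(A[:,0]>=x)&(A[:,0]<x+25)&(A[:,1]>y-25)&(A[:,1]<=y)]) else '   .' for y in range(y1,y0,-25)))
near(250,750,-500,400)
# fits
def fit(z0,z1,cx,cy,R,W,n):
    m=(W[...,2]>z0)&(W[...,2]<z1)&(np.hypot(W[...,0]-cx,W[...,1]-cy)<R)
    P=W[m][:,:2].astype(np.float32)
    print(n,len(P),P.mean(0),cv2.minEnclosingCircle(P),'zmed',np.median(W[m][:,2]),W[m][:,2].max())
p=np.nanmedian(W[218:221,210:222].reshape(-1,3),0)
c=np.nanmedian(W[249:254,357:363].reshape(-1,3),0)
for D,nm in((W,'top'),(S,'scene')):
    fit(8,28,p[0],p[1],80,D,nm+' cover'); fit(35,100,p[0],p[1],60,D,nm+' knob');fit(70,95,p[0],p[1],60,D,nm+' knobtop')
    fit(80,100,c[0],c[1],80,D,nm+' rim')
```

```text
lid [434. 235.  51.]
knob [438. 238.  84.]
can [ 427. -303.    4.]
candle [ 418. -448.   49.]
mug [413. 469.  89.]
mand [357.  48.  43.]
tbl [ 360. -129.   -0.]
plant [501.  28. 164.]
y: [400, 375, 350, 325, 300, 275, 250, 225, 200, 175, 150, 125, 100, 75, 50, 25, 0, -25, -50, -75, -100, -125, -150, -175, -200, -225, -250, -275, -300, -325, -350, -375, -400, -425, -450, -475]
250 -894 -888 -874 -886 -893 -888 -892 -888 -881 -882 -890 -887 -886 -889 -873 -889 -888 -889 -889 -886 -886 -888 -892 -884 -884 -882 -891 -891 -886 -880 -883 -894 -887 -889 -891 -886
275  577 -885 -889 -886 -884 -882 -892 -889 -890 -883 -888 -887 -894 -892 -880 -892 -885 -893 -885 -880 -891 -887 -890 -885 -886 -885 -895 -887 -892 -892 -889 -882 -888 -888 -882 -887
300  590   -2    2    2   -0    0  507    7    3    5    3    2    1    4    3    2    2    2    5    2    7    1    3    5    2    5    2    3    4    0    4    3   -0    2    4    2
325  593    4    7    8  537  528  522    6    7    5    8    6    8   46   47    6    8    4    6    6    7    4    6    8    5    8    9    8    7    7    6   10    7 
[... 3371 characters left out ...]
832
top rim 101 [ 417.7121  -285.53055] ((418.1693115234375, -292.61480712890625), 50.10762405395508) zmed 88.43906895518944 96.65131553841184
scene cover 500 [428.48444 229.46004] ((441.4873046875, 240.86929321289062), 59.74919509887695) zmed 18.255785280105613 27.88413790918412
scene knob 189 [436.07816 237.89673] ((439.3870849609375, 242.60772705078125), 26.64851188659668) zmed 47.11276966221442 85.71168968280051
scene knobtop 41 [437.78134 240.43831] ((439.49114990234375, 241.1207275390625), 12.906627655029297) zmed 79.70890890429087 85.71168968280051
scene rim 304 [ 416.88965 -293.72217] ((416.30987548828125, -293.1867370605469), 52.45728302001953) zmed 86.596239407202 92.44667946120876
```

Run:
```python
from h import *
t=cv2.imread('pics/top.png')[130:290,300:460];s=cv2.imread('pics/scene.png')[100:350,300:460]
cv2.imwrite('pics/crop.png',np.hstack([cv2.resize(t,(400,400),interpolation=cv2.INTER_CUBIC),cv2.resize(s,(384,600),interpolation=cv2.INTER_CUBIC)[100:500]]))
d=np.load('s.npz')
for n in('top','scene'):
    W=d[n]
    m=(W[...,2]>150)&(np.hypot(W[...,0]-418,W[...,1]+293)<110)
    v,u=np.where(m); 
    for i in range(0,len(u),max(1,len(u)//25)): print(n,u[i],v[i],np.round(W[v[i],u[i]]))
```

```text
top 410 202 [ 513. -341.  446.]
top 388 206 [ 523. -309.  334.]
top 386 208 [ 515. -304.  335.]
top 417 209 [ 494. -358.  456.]
top 405 211 [ 505. -349.  377.]
top 378 213 [ 499. -285.  322.]
top 407 214 [ 497. -355.  378.]
top 416 215 [ 476. -356.  462.]
top 356 217 [ 516. -248.  150.]
top 376 218 [ 519. -310.  176.]
top 405 219 [ 481. -350.  382.]
top 409 220 [ 479. -361.  385.]
top 369 222 [ 475. -270.  287.]
top 410 223 [ 473. -366.  380.]
top 411 225 [ 465. -367.  388.]
top 414 227 [ 442. -353.  466.]
top 415 229 [ 437. -357.  467.]
top 380 232 [ 440. -296.  339.]
top 383 234 [ 437. -306.  333.]
top 414 236 [ 418. -356.  468.]
top 410 239 [ 427. -371.  383.]
top 379 242 [ 414. -301.  320.]
top 378 245 [ 406. -300.  314.]
top 414 248 [ 389. -362.  460.]
top 375 253 [ 385. -301.  288.]
top 412 258 [ 383. -395.  340.]
scene 398 128 [ 496. -343.  453.]
scene 403 131 [ 501. -353.  446.]
scene 387 136 [ 415. -355.  466.]
scene 386 143 [ 397. -363.  460.]
scene 395 163 [ 473. -356.  383.]
scene 398 167 [ 455. -371.  386.]
scene 375 170 [ 496. -302.  340.]
scene 370 172 [ 513. -282.  321.]
scene 368 174 [ 502. -282.  321.]
scene 368 176 [ 465. -300.  338.]
scene 368 178 [ 455. -305.  338.]
scene 392 180 [ 418. -376.  372.]
scene 359 183 [ 430. -297.  334.]
scene 395 185 [ 411. -387.  368.]
scene 361 188 [ 424. -305.  327.]
scene 356 191 [ 413. -299.  323.]
scene 352 194 [ 407. -294.  316.]
scene 351 197 [ 401. -295.  312.]
scene 353 200 [ 397. -302.  308.]
scene 351 204 [ 389. -302.  302.]
scene 345 210 [ 379. -294.  289.]
scene 342 219 [ 370. -293.  270.]
scene 372 224 [ 523. -297.  173.]
scene 341 227 [ 364. -295.  253.]
scene 380 229 [ 516. -323.  173.]
scene 385 232 [ 514. -338.  171.]
```

View pics/crop.png

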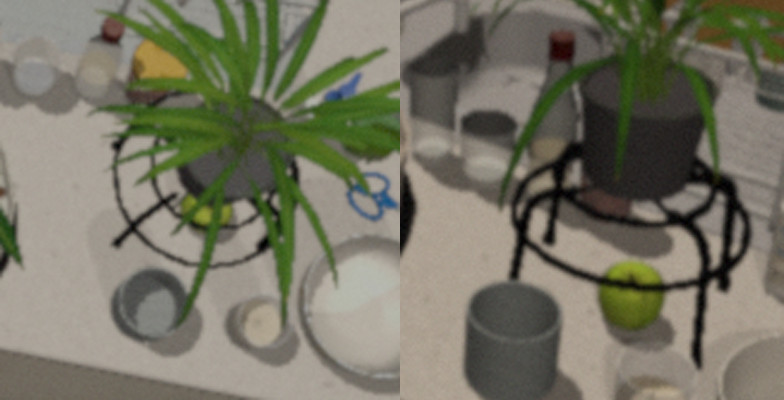

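The crop shows the canister at (150,305) in its left half. A thin leaf tip of the hanging plant droops over the canister at about z 250–340, and a stand ring lies behind it at z≈175. Position estimates are lids (440,242) and canister (417,-293). I'll move above the lids.

Emit:
{"op": "drive_tool", "data": {"moves": [[-0.02,-0.015,0,0,0.085],[-0.04,-0.03,0,0,0.085],[-0.04,-0.03,0,0,0.085],[-0.04,-0.03,0,0,0.085],[-0.04,-0.03,0,0,0.085],[-0.04,-0.03,0,0,0.085],[-0.04,-0.03,0,0,0.085],[-0.04,-0.03,0,0,0.085],[-0.04,-0.03,0,0,0.085],[-0.033,-0.013,0,0,0.085],[0,0,0,0,0.085],[0,0,0,0,0.085]], "force": 40}}

```text
time: 1.6
position: [458.1, 237.4, 230.9]
orientation: [[-0.959, 0.282, -0.001], [0.282, 0.959, -0.0], [0.001, -0.001, -1.0]]
ft_force: [0.4, 0.6, 0.0]
grip_width: 84.9
finger_force: 0.0
```

Run:
```python
from h import *
s=r.get_state();print(s['position'],s['orientation'],s['time'])
c=cap('wrist','w1.png');print(c['eye'],c['orientation'],c['mtx'])
```

```text
[458.10162285 237.37133093 230.86468298] [[-9.59291187e-01  2.82416926e-01 -1.04833521e-03]
 [ 2.82417318e-01  9.59291613e-01 -2.43758770e-04]
 [ 9.36817575e-04 -5.29903659e-04 -9.99999421e-01]] 1.6
[386.87534875 258.82346928 373.16950982] [[ 0.28254833  0.91636084  0.28363578]
 [ 0.95925233 -0.27027958 -0.08236452]
 [ 0.00118534  0.29535024 -0.95538831]] [[325.1922621    0.         281.23380592]
 [  0.         325.1922621  201.25806613]
 [  0.           0.           1.        ]]
```

View pics/w1.png

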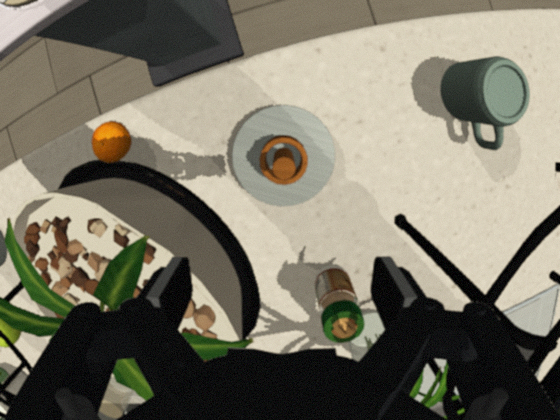

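The wrist view shows the knob in its collar at (283,160), the spice jar at (340,310), the mandarin at (111,141), the mug at (485,95) and a stand leg foot at (400,220).

```bash
cat >> h.py <<'E'
def fish(c):
    z=c['z_map'].astype(float);K=np.array(c['mtx']);h,w=z.shape
    u,v=np.meshgrid(np.arange(w),np.arange(h))
    x=(u-K[0,2])/K[0,0];y=(v-K[1,2])/K[1,1];t=np.hypot(x,y)+1e-9
    k=np.tan(t)/t
    P=np.stack([x*k*z,y*k*z,z],-1)
    W=P@np.array(c['orientation']).T+np.array(c['eye']); W[(z<=0)|(t>1.4)]=np.nan
    return W
def ray(c,u,v,zw):
    K=np.array(c['mtx']);x=(u-K[0,2])/K[0,0];y=(v-K[1,2])/K[1,1];t=np.hypot(x,y)+1e-9
    d=np.array(c['orientation'])@np.array([x*np.sin(t)/t,y*np.sin(t)/t,np.cos(t)])
    e=np.array(c['eye']);return e+d*(zw-e[2])/d[2]
def circ(W,z0,z1,cx,cy,R,n=''):
    from scipy.optimize import least_squares
    m=(W[...,2]>z0)&(W[...,2]<z1)&(np.hypot(W[...,0]-cx,W[...,1]-cy)<R)
    P=W[m];c,rad=cv2.minEnclosingCircle(P[:,:2].astype(np.float32))
    print(n,len(P),'mean',P.mean(0).round(1),'enc',np.round(c,1),round(rad,1))
E
python3 - <<'E'
from h import *
c=cap('wrist');W=fish(c)
circ(W,76,95,440,242,30,'knob');circ(W,40,55,440,242,40,'collar');circ(W,10,25,440,242,75,'plate')
circ(W,95,115,520,240,60,'jar')
for n,u,v in (('jar',345,318),('table',370,150),('legfoot',400,220)):print(n,W[v,u])
print('knobtop ray',ray(c,284,164,84), 'cover outer', ray(c,229,155,16),ray(c,337,155,16),ray(c,283,104,16),ray(c,283,207,16))
E
```

```text
knob 443 mean [442.9 244.9  83.4] enc [443.7 244.8] 11.0
collar 860 mean [442.3 245.4  47. ] enc [443.4 244.9] 25.0
plate 6662 mean [440.6 245.4  19.5] enc [443.3 244.8] 57.6
jar 0 mean [nan nan nan] enc [0. 0.] 0.0
jar [606.91555366 263.99488123 104.53054887]
table [4.66050354e+02 3.45790061e+02 3.39498198e-01]
legfoot [555.74692152 361.0843027   18.54813529]
knobtop ray [439.40733621 246.7011239   84.        ] cover outer [424.31449561 187.7819623   16.        ] [458.27694896 303.71791587  16.        ] [387.51233352 261.40554012  16.        ] [499.93950112 228.56873135  16.        ]h.py:29: RuntimeWarning: Mean of empty slice.
  print(n,len(P),'mean',P.mean(0).round(1),'enc',np.round(c,1),round(rad,1))
  ret = um.true_divide(
```

Emit:
{"op": "drive_tool", "data": {"moves": [[0.0161,0.003,0,0,0.06],[0,0,0.03,0,0.06],[0,0,0.04,0,0.06],[0,0,0.04,0,0.06],[0,0,0.035,0,0.06],[0,0,0.02,0,0.06],[0,0,0.012,0,0.06],[0,0,0,0,0.06],[0,0,0,0,0.06]], "force": 40}}

```text
time: 2.82
position: [444.5, 245.0, 55.3]
orientation: [[-0.959, 0.282, 0.001], [0.282, 0.959, 0.001], [-0.001, 0.001, -1.0]]
ft_force: [0.4, -0.6, 0.3]
grip_width: 60.3
finger_force: 0.0
```

Emit:
{"op": "drive_tool", "data": {"moves": [[0,0,0.002,0,0.04],[0,0,0,0,0.03],[0,0,0,0,0.015],[0,0,0,0,0.015],[0,0,0,0,0.015],[0,0,0,0,0.015],[0,0,0,0,0.015]], "force": 40}}

```text
time: 3.7
position: [444.3, 244.3, 52.5]
orientation: [[-0.959, 0.283, 0.0], [0.283, 0.959, 0.0], [-0.0, 0.0, -1.0]]
ft_force: [-1.1, -1.7, 4.4]
grip_width: 20.7
finger_force: 40.2
```

Emit:
{"op": "drive_tool", "data": {"moves": [[0,0,-0.01,0,0.015],[0,0,-0.02,0,0.015],[0,0,-0.03,0,0.015],[0,0,-0.03,0,0.015],[0,0,-0.04,0,0.015],[0,0,-0.04,0,0.015],[0,0,-0.03,0,0.015],[0,0,-0.03,0,0.015],[0,0,-0.01,0,0.015],[0,0,0,0,0.015],[0,0,0,0,0.015]]}}

```text
time: 5.08
position: [443.5, 244.1, 290.7]
orientation: [[-0.959, 0.283, -0.002], [0.283, 0.959, -0.002], [0.002, -0.002, -1.0]]
ft_force: [0.4, -0.3, -3.1]
grip_width: 20.9
finger_force: 39.5
```

Run:
```python
from h import *
s=r.get_state();print(s['position'],s['time'],s['ft_force'])
c=cap('wrist','w2.png');W=fish(c);p=s['position']
v=W[...,2];m=(np.hypot(W[...,0]-p[0],W[...,1]-p[1])<80)&(v>p[2]-70)&(v<p[2]-20)
print(W[m].mean(0),np.percentile(v[m],[5,50,95]))
```

```text
[443.5340642  244.06600309 290.72841529] 5.075 [ 0.38003656 -0.30668822 -3.09368773]
[424.51171892 249.93488779 258.06466677] [256.43352157 257.98309156 259.47024562]
```

View pics/w2.png

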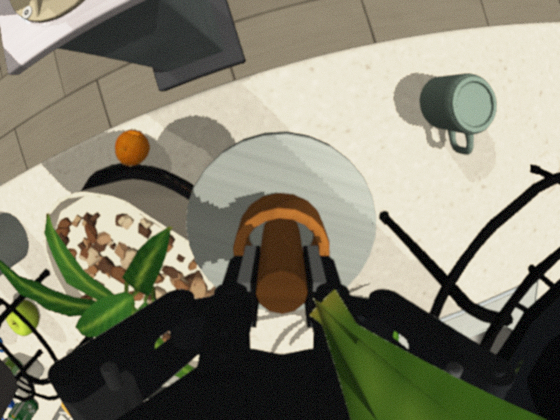

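The picture shows both lids hanging nested from the gripped knob at (283,250), still level. I'll carry them over the plant.

Emit:
{"op": "drive_tool", "data": {"moves": [[-0.0025,-0.01,0,0,0.015],[-0.005,-0.02,0,0,0.015],[-0.0075,-0.03,0,0,0.015],[-0.0085,-0.035,0,0,0.015],[-0.0085,-0.035,0,0,0.015],[-0.0085,-0.035,0,0,0.015],[-0.0085,-0.035,0,0,0.015],[-0.0085,-0.035,0,0,0.015],[-0.0085,-0.035,0,0,0.015],[-0.0085,-0.035,0,0,0.015],[-0.0075,-0.03,0,0,0.015],[-0.006,-0.025,0,0,0.015],[-0.004,-0.015,0,0,0.015],[-0.002,-0.008,0,0,0.015],[0,0,0,0,0.015],[0,0,0,0,0.015]]}}

```text
time: 7.12
position: [425.9, -149.0, 292.2]
orientation: [[-0.959, 0.282, -0.0], [0.282, 0.959, 0.0], [0.0, 0.0, -1.0]]
ft_force: [0.5, -0.3, -3.7]
grip_width: 20.7
finger_force: 39.5
```

Run:
```python
from h import *
s=r.get_state();print(s['position'],s['time'],s['ft_force'])
c=cap('wrist','w3.png');W=fish(c)
circ(W,82,97,417,-293,60,'rim')
```

```text
[ 425.8838927  -149.02328337  292.19532132] 7.125 [ 0.52420955 -0.31410974 -3.68182761]
rim 811 mean [ 414.6 -302.    87.6] enc [ 420.2 -290.9] 49.8
```

View pics/w3.png

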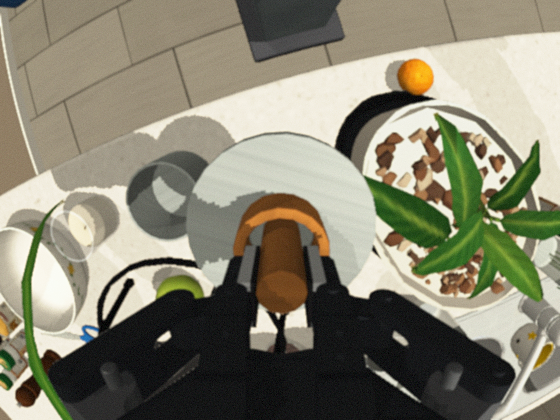

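Run:
```python
from h import *
from scipy.optimize import least_squares
for n in('wrist','top','scene'):
    c=cap(n);W=fish(c) if n=='wrist' else cloud(c)
    m=(abs(W[...,2]-89)<7)&(np.hypot(W[...,0]-419,W[...,1]+292)<60)
    P=W[m][:,:2]
    f=least_squares(lambda q:np.hypot(P[:,0]-q[0],P[:,1]-q[1])-47.5,[419,-292],loss='soft_l1',f_scale=2)
    a=np.arctan2(P[:,1]-f.x[1],P[:,0]-f.x[0]);print(n,len(P),f.x.round(1),np.abs(f.fun).mean(),np.histogram(a,8,(-np.pi,np.pi))[0])
```

```text
wrist 815 [ 419.9 -290.1] 0.9602491859540419 [100 140 151 136  44   0 116 128]
top 60 [ 417.1 -292.8] 1.0002259980863273 [11  1  7 15  6  0  5 15]
scene 259 [ 417.3 -292.8] 1.32007314907435 [44 37 20 33 42 33 18 32]
```

Emit:
{"op": "drive_tool", "data": {"moves": [[-0.0025,-0.01,0,0,0.015],[-0.005,-0.02,0,0,0.015],[-0.0067,-0.0265,0,0,0.015],[-0.0067,-0.0265,0,0,0.015],[-0.0067,-0.0265,0,0,0.015],[-0.0046,-0.0182,0,0,0.015],[-0.0025,-0.0095,0,0,0.015],[0,0,0,0,0.015],[0,0,0,0,0.015]]}}

```text
time: 8.45
position: [420.7, -290.3, 292.2]
orientation: [[-0.959, 0.282, -0.0], [0.282, 0.959, 0.0], [0.0, 0.0, -1.0]]
ft_force: [0.3, 1.0, -3.1]
grip_width: 20.2
finger_force: 39.5
```

Emit:
{"op": "drive_tool", "data": {"moves": [[0,0,0.015,0,0.015],[0,0,0.03,0,0.015],[0,0,0.035,0,0.015],[0,0,0.03,0,0.015],[0,0,0.02,0,0.015],[0,0,0.01,0,0.015],[0,0,0.004,0,0.015],[0,0,0,0,0.015],[0,0,0,0,0.015]]}}

```text
time: 9.57
position: [420.8, -291.3, 149.0]
orientation: [[-0.959, 0.283, 0.001], [0.283, 0.959, -0.0], [-0.001, -0.0, -1.0]]
ft_force: [-0.1, 0.2, -2.8]
grip_width: 20.8
finger_force: 39.5
```

Run:
```python
from h import *
s=r.get_state();print(s['position'],s['time'],s['ft_force'])
a=cap('scene');t=cap('top')
x=cv2.resize(a['pixels'][200:330,270:420],(460,400),interpolation=cv2.INTER_CUBIC)
y=cv2.resize(t['pixels'][200:300,320:405],(340,400),interpolation=cv2.INTER_CUBIC)
cv2.imwrite('pics/s4.png',np.hstack([x,y]))
```

```text
[ 420.84943482 -291.2834865   148.98193368] 9.575 [-0.14040457  0.23548031 -2.77195479]
```

View pics/s4.png

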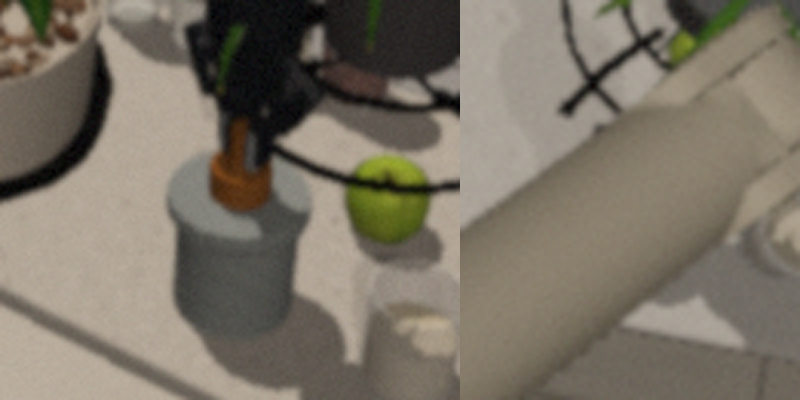

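The left crop shows the cover, centred near x≈239, sitting over the canister, centred near x≈236, with the lids still nested. I'll lower slowly and watch the force.

Emit:
{"op": "drive_tool", "data": {"moves": [[0,0,0.004,0,0.015],[0,0,0.003,0,0.015],[0,0,0.002,0,0.015],[0,0,0.002,0,0.015],[0,0,0,0,0.015],[0,0,0,0,0.015]]}}

```text
time: 10.42
position: [420.4, -291.1, 137.4]
orientation: [[-0.959, 0.283, -0.0], [0.283, 0.959, -0.0], [0.0, -0.0, -1.0]]
ft_force: [0.7, -0.2, -3.2]
grip_width: 21.2
finger_force: 39.5
```

Plug is entering with no reaction force.

Emit:
{"op": "drive_tool", "data": {"moves": [[0,0,0.002,0,0.015],[0,0,0.002,0,0.015],[0,0,0.0015,0,0.015],[0,0,0.001,0,0.015],[0,0,0,0,0.015],[0,0,0,0,0.015]]}}

```text
time: 11.18
position: [420.4, -291.0, 130.8]
orientation: [[-0.959, 0.283, -0.0], [0.283, 0.959, -0.0], [0.0, -0.0, -1.0]]
ft_force: [-0.1, -0.3, -3.2]
grip_width: 20.6
finger_force: 39.5
```

Emit:
{"op": "drive_tool", "data": {"moves": [[0,0,0.001,0,0.015],[0,0,0,0,0.015],[0,0,0,0,0.015]]}}

```text
time: 11.55
position: [420.5, -291.3, 130.4]
orientation: [[-0.959, 0.283, 0.001], [0.283, 0.959, -0.0], [-0.001, 0.0, -1.0]]
ft_force: [-2.7, 1.5, 5.4]
grip_width: 20.5
finger_force: 40.4
```

The flange is on the rim: there is an 8 N reaction at the expected height. Releasing.

Emit:
{"op": "drive_tool", "data": {"moves": [[0,0,0,0,0.026],[0,0,0,0,0.034],[0,0,0,0,0.045],[0,0,0,0,0.06],[0,0,0,0,0.07],[0,0,0,0,0.075],[0,0,0,0,0.075],[0,0,0,0,0.075]]}}

```text
time: 12.55
position: [420.4, -291.0, 129.8]
orientation: [[-0.959, 0.283, -0.0], [0.283, 0.959, -0.0], [0.0, -0.0, -1.0]]
ft_force: [-0.1, 0.9, 0.4]
grip_width: 75.0
finger_force: 0.0
```

Run:
```python
from h import *
s=r.get_state();print(s['position'],s['time'],s['ft_force'])
c=cap('wrist','w5.png');W=fish(c)
circ(W,155,168,420,-291,20,'knob');circ(W,120,130,420,-291,35,'collar');circ(W,92,104,420,-291,70,'plate')
```

```text
[ 420.43834026 -291.02930708  129.80644444] 12.55 [-0.07493321  0.86465808  0.36463076]
knob 2090 mean [ 417.6 -290.   160.9] enc [ 419.5 -290.4] 11.3
collar 2904 mean [ 412.3 -288.3  124.9] enc [ 419.5 -290.4] 25.0
plate 18938 mean [ 407.4 -286.7   97.6] enc [ 419.6 -290.5] 57.6
```

View pics/w5.png

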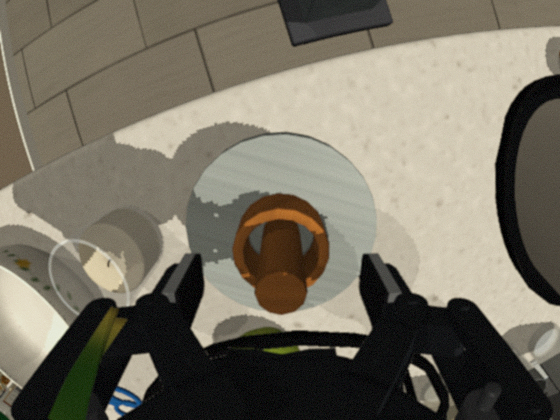

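Released: knob (160.9), collar (124.9) and plate (97.6) heights all match a seated, nested, level stack, with the collar at (281,245) between the open fingers. I'll lower to grip the collar.

Emit:
{"op": "drive_tool", "data": {"moves": [[0.001,0.0003,0.008,0,0.075],[0,0,0.01,0,0.075],[0,0,0.006,0,0.075],[0,0,0.0035,0,0.075],[0,0,0,0,0.075],[0,0,0,0,0.075]]}}

```text
time: 13.35
position: [419.7, -290.6, 102.5]
orientation: [[-0.959, 0.283, 0.0], [0.283, 0.959, -0.0], [-0.0, -0.0, -1.0]]
ft_force: [-0.2, 0.2, -1.1]
grip_width: 74.7
finger_force: 0.0
```

Emit:
{"op": "drive_tool", "data": {"moves": [[0,0,0.001,0,0.06],[0,0,0,0,0.055],[0,0,0,0,0.045],[0,0,0,0,0.04],[0,0,0,0,0.04],[0,0,0,0,0.04]], "force": 40}}

```text
time: 14.1
position: [419.8, -290.6, 101.7]
orientation: [[-0.959, 0.283, 0.001], [0.283, 0.959, -0.0], [-0.001, 0.0, -1.0]]
ft_force: [-1.5, 0.5, 5.6]
grip_width: 48.4
finger_force: 42.2
```

Emit:
{"op": "drive_tool", "data": {"moves": [[0,0,-0.002,0,0.04],[0,0,-0.003,0,0.04],[0,0,-0.005,0,0.04],[0,0,-0.008,0,0.04],[0,0,-0.012,0,0.04],[0,0,-0.015,0,0.04],[0,0,-0.015,0,0.04],[0,0,-0.015,0,0.04],[0,0,-0.012,0,0.04],[0,0,-0.008,0,0.04],[0,0,-0.005,0,0.04],[0,0,-0.002,0,0.04],[0,0,0,0,0.04],[0,0,0,0,0.04],[0,0,0,0,0.04],[0,0,0,0,0.04]]}}

```text
time: 16.1
position: [419.5, -290.4, 203.2]
orientation: [[-0.959, 0.283, -0.0], [0.283, 0.959, 0.0], [0.0, -0.0, -1.0]]
ft_force: [0.6, -0.2, -0.7]
grip_width: 48.0
finger_force: 41.6
```

Run:
```python
from h import *
s=r.get_state();print(s['position'],s['time'],s['ft_force'],np.abs(s['dq']).max())
a=cap('scene');S=cloud(a);W=fish(cap('wrist'))
circ(W,192,206,420,-291,70,'plate wrist')
circ(S,150,168,420,-291,25,'knob scene');circ(S,88,100,418,-292,60,'flange scene')
cv2.imwrite('pics/s6.png',cv2.resize(a['pixels'][130:340,240:440],(571,600),interpolation=cv2.INTER_CUBIC))
```

```text
[ 419.49100495 -290.43644535  203.17446531] 16.1 [ 0.58631984 -0.15730271 -0.73179905] 0.0022744603358407314
plate wrist 18943 mean [ 401.5 -280.8  199.3] enc [ 420.2 -290. ] 58.0
knob scene 0 mean [nan nan nan] enc [0. 0.] 0.0
flange scene 828 mean [ 411.6 -294.4   92.8] enc [ 417.9 -290. ] 54.5h.py:29: RuntimeWarning: Mean of empty slice.
  print(n,len(P),'mean',P.mean(0).round(1),'enc',np.round(c,1),round(rad,1))
  ret = um.true_divide(
```

View pics/s6.png

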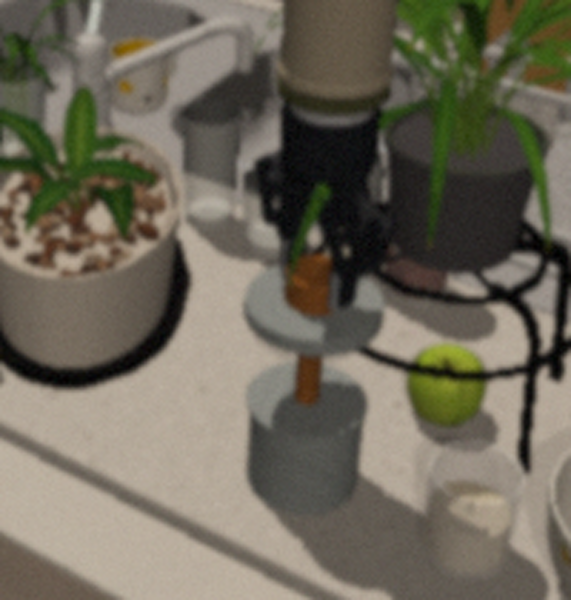

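The picture shows the cover held level at (315,305), with the inner lid seated flat on the canister and its knob free at (308,380). The cover plate is at z≈199, so its edge is about 21 mm above the knob. Handing in.

```bash
python3 -c "
from bench import r
print(r.finish_job())"
```

```text
the job is handed in; nothing more can be done
None
```

The job is handed in: the inner lid is seated on the canister, and the gripper is holding the cover level about 21 mm above its knob. The hand-in call returned no verdict.

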